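Prove the seal of a dry box and hold its lid ajar

ROBOT

A 6-joint arm with a two-finger parallel gripper is mounted at the origin on a cart in front of the work surface, level with it; the furniture and walls round the work are solid. World frame = base frame: x ahead of the robot, y to its left, z up, the work surface at z = 0. Lengths are in m, angles in degrees, forces in N, time in s.
With the tool pointing down it reaches from about 0.325 to 1 m from the base axis. Payload 5.1 kg.
Tool frame: the origin (TCP) lies midway between the tips of the shut fingers; the grasp point (between the pads) lies 19 mm behind it (tcp_to_grasp is the distance from the TCP to the grasp point, in m); z points along the fingers, y is the line along which they close (so a half turn about z gives the same grasp; the last joint's range is limited). The gripper opens to 85 mm and grips with 20 to 120 N. Pads are 22 mm wide; open, the fingers measure 114 mm over their backs; the gripper's body (76 mm by 85 mm) begins 54 mm behind the grasp point. The pads swing forward as they close: fully open they stand 13 mm farther back than shut.
Start: joints at [-80.879, 7.093, 94.555, -0, 78.352, -4.733], TCP at [0.156, -0.631, 0.231] pointing down, gripper open.
Joint ranges: [-149.61, 149.61], [-58.7, 133.49], [1.44, 155.28], [-77.14, 257.14], [18.33, 153.61], [-166.67, 166.67]. Speed limits (degrees/s): [147.25, 147.25, 180, 180, 180, 180].

INTERFACE

Orientations are given as [roll, pitch, yaw] about the fixed x, y, z axes, in that order (R = Rz(yaw) Ry(pitch) Rx(roll)).
In Python, from cell import * gives the robot as it stands. The module is installed in compiled form; this text tells all that it offers.
- The arm moves only by the shell command python3 -m inch 'ROWS'. ROWS is text: rows parted by semicolons, each of 7 numbers parted by spaces: the shift along the tool's x, y, z in units of 0.04 m (1.0 is 0.04 m), then the turn, a rotation vector about the tool's x, y, z in units of 0.12 rad (1.0 is 0.12 rad), then the finger opening in mm, from 0 to 85.4. In form: dx dy dz rx ry rz grip; .... A call has 1 to 8 rows; each row shifts and turns the commanded pose from where the row before left it, along the tool's axes as they then stand; what a row does not reach is not made up. A row lasts 1/8 s, in which the tool goes at most 62.5 mm and 10.7 degrees, less where a joint would pass 70% of its speed; a pose out of reach is approached as far as the arm can. A call with a number of a shift or a turn outside -1 to 1 is refused whole. A call with a gripper value outside its range is refused whole. The fingers move at their own pace and stop on an object; the grip force is fixed at half the most. Time passes only in rows, so rows that do not move let the fingers close. It gives the time, the measured TCP pose, the force, the opening and the grip force at its end, in the units of the state.
- observe(): the state, without advancing time (a new reading comes with each control period).
- get_image(name): name is "scene" or "side" or "wrist"; returns the picture (420x560x3 uint8, red, green, blue); there is no depth.
- get_calibration(name): a dict with "K" (3x3 intrinsics, pixels), "k1" (the pictures are not rectified: a ray, as slopes to the right and down, at radius r is drawn at 1 + k1 r^2 times it, then the intrinsics apply), "world_to_cam" (4x4, takes a point from world to camera coordinates). Camera axes: x right, y down, z forward; pixel columns grow to the right and rows downward; lengths in m; the calibration is good to about 2 mm. A picture is of the moment at which its call begins: read the wrist's pose just before it. get_calibration takes no time and is no camera call; for the wrist camera it gives the pose at the moment of the call.
- finish_job(): hands the job in; it is judged then, once.
Trained networks look in the newest picture that a camera, given by its name, has taken for a name from the list of things; names that differ only in an ending like _2 or _b are one class to them, and where a whole thing is asked for, a point or a joint stands for the part that bears it (a point fixed in the world has none). Each returns a list of dicts, best first, with "p" (0 to 1); they miss things now and then, are a little off and sometimes report something else, mostly with a low value. They report only what shows in the picture. A call takes as long as a camera call.
- recognise(camera, thing): "position" ([x, y, z] in m, in world coordinates, good to about 4 mm: the middle of the surface that is visible of it).
- masks_of(camera, thing): "region" (420x560 bool, what is visible of it).
The state is a dict: "t": time; "joints": joint angles; "qvel": joint speeds; "joint_efforts": joint torques, N m; "ee_pos": TCP position; "tool_rot": TCP orientation; "wrist_force": force on the tool from outside, world axes, zero at the start; "torque": the same for the moment, N m; "finger_gap": opening from 0.0 (shut) to 1.0 (fully open); "finger_force": force on a finger pad.
Only numpy, scipy, OpenCV 4.12 (cv2) and the standard library are available. Lean on these libraries where they do the work, as an engineer would, in place of code of your own. Each camera call takes 0.05 s, during which the arm holds its last target. There are 200 camera calls.

TASK

The dry box has just been loaded and its blue lid stands open. Close the lid and press it down firmly until its sticky seal has bitten and the lid is fully home; then pull the lid free of the seal again and hold it slightly open, about 2 cm at the front edge, taking care that once it is on its way down, or breaks free, it is not flung or swung wide open. Finish while still holding the lid at that gap (if let go it falls back), and leave the flask and the timer beside the box alone.

Things in the scene. Friction and masses are not known exactly. Their poses are not given: they have to be found in the camera images.
- drybox: White open-topped box with a grey foot (138 x 178 mm), fixed to the worktop: 130 (x, front to back) x 170 (y) x 75 mm high; a vial rack is inside. Origin: centre of the underside. x points from the front to the hinge side, y to the left seen from the front, z up. The front roughly faces the robot.
- lid_hinge (a point): Fixed point on the hinge line, middle of the back wall: 65 mm along the box's +x from its origin, 77 mm up. The hinge line runs along the box's y. With the lid at angle q the handle's centre lies at (-0.105 cos q + 0.035 sin q, 0, 0.105 sin q + 0.035 cos q) m from here in the box's axes.
- handle (a point): Steel bar handle on the lid, moving with it: round bar 14 mm thick, 98 mm long, along the box's y, on posts at its ends (72 mm free between them, 21 mm free under the bar). Origin: middle of the bar's axis; z is the lid's outward normal. Lid shut: it is on top near the front edge, its centre 112 mm above the worktop.
- lid_angle (a joint): Angle of the blue lid (176 mm wide, front edge 136 mm from the hinge, 0.3 to 0.45 kg), rad: 0 = fully home, grows as it opens up; 1.72 = leaning back on its stop, where it starts or soon comes to rest. Below about 1.4 it falls shut by itself, slowly (damped hinge), but stays lying on top of the seal at about 0.055, not home. 2 cm open at the front edge is about 0.15.
- flask: Small clear conical glass flask, 60 mm wide, 104 mm high, standing to the left of the box. Origin: centre of its underside. Leave alone.
- timer: Pale grey bench timer, 64 x 64 x 20 mm, lying to the right of the box. Origin: centre of its underside. Leave alone.
- lid_front (a point): Middle of the lid's front edge, on its underside; moves with the lid; lid home: 77 mm above the worktop. The seal grips the lid just behind it. About 10 to 18 N down at the handle snaps the lid home; pulling it free takes a similar peak at the handle in the first few millimetres, after which little more than its weight (about 2 N) is felt.
- lid: The blue hinged lid with its steel bar handle, 176 mm wide, 7 mm thick, front edge 136 mm from the hinge. Origin on the hinge line (as lid_hinge), underside; its -x runs along the lid to the front edge, z is the outward normal.
- post_foot (a point): Middle of the foot of a fixed upright grey-brown shelf post, 60 x 40 mm thick and 0.85 m high, on the left of the work: keep the arm clear of it, also on the way to the box (pass on the robot's side of it).

How it is judged (in metres and radians):
On the way, in this order (a step that is already met when the one before it is completed fails the run):
1. the lid is shut and pressed fully home in its seal (value of joint lid_angle below 0.018 rad), for 0.2 s.
2. the lid is broken free and held slightly open by the robot (value of joint lid_angle between 0.09 and 0.27 rad and contact force between any of the fingers, the arm and lid above 0.5 N), for 0.3 s.
At the end, for the whole second after the job is handed in: The robot holds the lid (more than 0.5 N of contact), the lid is still and open by 0.09 to 0.27 rad (front edge about 12 to 36 mm open), the flask stands upright and flask and timer are within 30 mm of where they started (all of step 2 and velocity of joint lid_angle between -0.05 and 0.05 rad/s and distance of each of flask, timer from where it was at the start of the episode below 0.03 m and angle between flask's own z axis and vertical below 0.2 rad); the arm keeps its last pose, push and grip.
It fails at once if the lid is flung or swung wide open after being lowered or pulled free (rising faster than 0.25 rad/s while between 0.4 and 1.1 rad) (value of joint lid_angle between 0.4 and 1.1 rad and velocity of joint lid_angle above 0.25 rad/s).
It fails at once if the flask or the timer is pushed away or knocked over (distance of any of flask, timer from where it was at the start of the episode above 0.03 m or angle between flask's own z axis and vertical above 0.3 rad).
It also fails if it takes over 48 s, if anything falls off the work surface, if the arm or the gripper's body presses on something with over 40 N, if the wrist force passes 120 N, or if a joint passes its speed limit or range.

## Working session

There is one attempt and no reset: what is moved stays moved. The work goes in short steps, Python scripts to look and compute and a shell command to move; the robot and the scene stay as the last step left them, time stands still between calls to the robot, and variables do not carry over. Pictures are saved under pics/ and viewed, at most 10 in all, crops included, and the job is handed in when it is done.

```bash
mkdir -p pics
cat > h.py <<'E'
from cell import *
import numpy as np, cv2
from scipy.spatial.transform import Rotation as R
def st():
    o=observe(); print('t',round(o['t'],2),'ee',np.round(o['ee_pos'],4),'rot',np.round(o['tool_rot'],2),'F',np.round(o['wrist_force'],1),'gap',round(o['finger_gap'],3),'ff',o['finger_force'],'j',np.round(o['joints'],1)); return o
def rec(cam,things):
    for t in things:
        for d in recognise(cam,t)[:2]: print(cam,t,round(d['p'],2),np.round(d['position'],4))
def proj(cam,P):
    c=get_calibration(cam); T=np.array(c['world_to_cam']); p=(T[:3,:3]@np.atleast_2d(P).T).T+T[:3,3]
    s=p[:,:2]/p[:,2:]; s=s*(1+c['k1']*(s**2).sum(1,keepdims=True)); K=np.array(c['K']); return s@K[:2,:2].T+K[:2,2]
def snap(cam,name):
    im=np.ascontiguousarray(get_image(cam)[:,:,::-1]); cv2.imwrite('pics/'+name+'.png',im); return im
E
python3 - <<'E'
from h import *
st(); a=snap('scene','s0'); b=snap('side','d0'); 
cv2.imwrite('pics/both0.png',cv2.resize(np.hstack([a,b]),(800,300)))
for c in('scene','side'): rec(c,['drybox','handle','flask','timer','lid','post_foot'])
E
```

```text
t 0.0 ee [ 0.1555 -0.6305  0.2301] rot [-1.7988e+02 -1.0000e-02  1.3850e+01] F [ 0.9 -0.4  0.3] gap 1.001 ff 0.0 j [-80.9   7.1  94.6   0.   78.4  -4.7]
scene drybox 0.96 [ 0.6    -0.1464  0.1415]
scene handle 0.68 [ 0.6012 -0.1505  0.1593]
scene handle 0.41 [ 0.5633 -0.0487  0.038 ]
scene flask 0.97 [ 0.5663 -0.0491  0.039 ]
scene lid 0.56 [ 0.6012 -0.1468  0.1548]Traceback (most recent call last):
  File "<stdin>", line 4, in <module>
  File "h.py", line 8, in rec
    for d in recognise(cam,t)[:2]: print(cam,t,round(d['p'],2),np.round(d['position'],4))
             ~~~~~~~~~^^^^^^^
ValueError: it knows: drybox, flask, handle, lid, lid_angle, lid_front, lid_hinge, timer
```

View pics/both0.png

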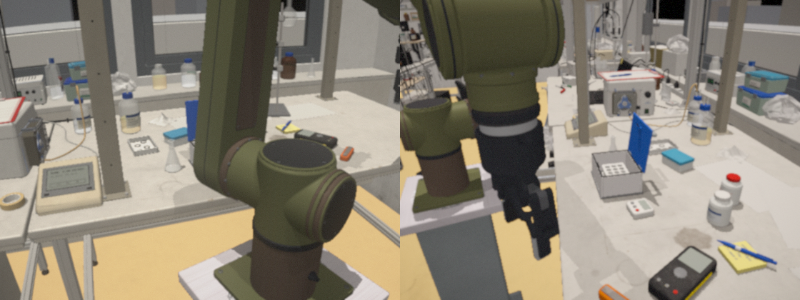

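The scene view (left) is mostly blocked by the arm; the side view shows the box near (620,175), with the lid open, and the timer at (640,208).

Run:
```python
from h import *
rec('side',['drybox','handle','flask','timer','lid'])
b=cv2.imread('pics/d0.png'); cv2.imwrite('pics/d0c.png',cv2.resize(b[120:340,230:450],(600,600),interpolation=cv2.INTER_CUBIC))
for c in ('scene','side'):
    T=np.array(get_calibration(c)['world_to_cam']); print(c,-T[:3,:3].T@T[:3,3])
```

```text
side drybox 0.81 [ 0.5458 -0.2545  0.0696]
side handle 0.75 [ 0.5808 -0.2382  0.1539]
side flask 0.64 [ 0.5737 -0.0686  0.0729]
side timer 0.62 [ 0.5016 -0.379   0.0186]
side lid 0.95 [ 0.583  -0.2396  0.1496]
scene [-0.35070046  0.39808723  0.53000749]
side [ 0.1209205  -0.95570127  0.51613748]
```

View pics/d0c.png

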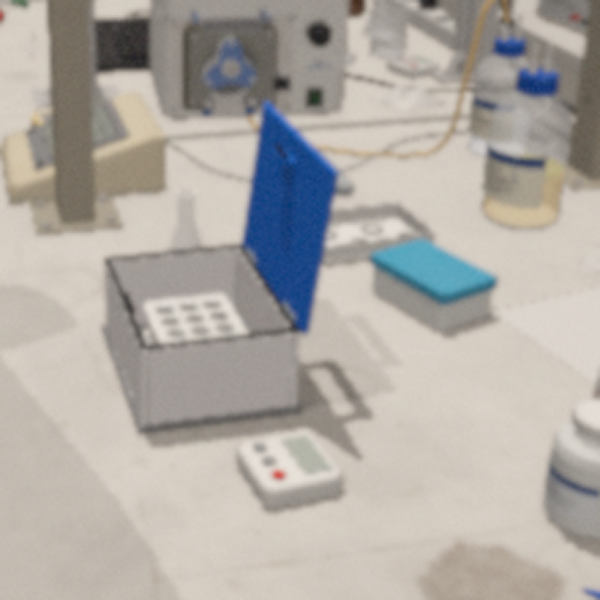

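The crop shows the rim corners at about (140,347), (300,327), (245,250) and (107,258), with foot corners at (145,430) and (298,408). I'll fit the box pose to them.

Run:
```python
from h import *
from scipy.optimize import least_squares
px=np.array([[140,347],[300,327],[245,250],[107,258],[145,430],[298,408],[337,172],[265,103]])/2.727+[230,120]
q=1.72;f=np.array([.065-.136*np.cos(q),.077+.136*np.sin(q)])
L=np.array([[-.065,-.085,.075],[.065,-.085,.075],[.065,.085,.075],[-.065,.085,.075],[-.069,-.089,0],[.069,-.089,0],[f[0],-.088,f[1]],[f[0],.088,f[1]]])
W=lambda p:L@R.from_euler('z',p[2]).as_matrix().T+[p[0],p[1],0]
s=least_squares(lambda p:(proj('side',W(p))-px).ravel(),[.52,-.2,0.1],loss='soft_l1')
print(s.x,np.degrees(s.x[2]));print(np.round(proj('side',W(s.x))-px,1))
```

```text
[ 0.51883635 -0.19602444 -0.24168006] -13.847247569459752
[[ 0.3  0. ]
 [ 0.3  1. ]
 [-0.8 -2.8]
 [-0.6 -0.9]
 [-2.5  0.4]
 [ 1.7  1.1]
 [-0.2 -1.2]
 [ 1.  -1.4]]
```

Box fit: (0.519, -0.196), yaw -13.8°, residuals of 1–3 px. The plan is to push the handle bar from behind with the fingers shut until the lid falls, then grip the bar from above.

```bash
cat >> h.py <<'E'
B=np.array([.519,-.196]);YB=-13.85
def bw(x,y): c,s=np.cos(np.radians(YB)),np.sin(np.radians(YB)); return B+[c*x-s*y,s*x+c*y]
def plan(target,yaw,n,g):
    """rows to reach TCP target (world), tool down with heading yaw, in n rows"""
    o=observe(); p=np.array(o['ee_pos']); Rm=R.from_euler('xyz',o['tool_rot'],degrees=True); Rt=R.from_euler('xyz',[180,0,yaw],degrees=True)
    rv=(Rm.inv()*Rt).as_rotvec()/n; d=(np.array(target)-p)/n
    for i in range(n):
        print(*np.round(np.r_[Rm.inv().apply(d)/.04,rv/.12],2),g,end=';\n'); Rm=Rm*R.from_rotvec(rv)
E
python3 - <<'E'
from h import *
c=get_calibration('side');T=np.array(c['world_to_cam']);K=np.array(c['K'])
def ground(u,v):
    s=((np.array([u,v])/2.727+[230,120])-K[:2,2])/[K[0,0],K[1,1]]; s=s/(1+c['k1']*(s@s)); d=T[:3,:3].T@np.r_[s,1]; o=-T[:3,:3].T@T[:3,3]; return o-d*o[2]/d[2]
for n,u in dict(post=(75,220),bottle=(590,540),flask=(186,250),timer=(290,490)).items(): print(n,np.round(ground(*u),3))
print(bw(.18,0)); plan([.50,-.50,.25],50,14,0)
E
```

```text
post [0.543 0.151 0.   ]
bottle [ 0.656 -0.524  0.   ]
flask [0.62  0.022 0.   ]
timer [ 0.5   -0.384  0.   ]
[ 0.69376664 -0.23908855]
0.65 -0.08 -0.03 -0.0 -0.0 -0.38 0;
0.66 -0.05 -0.03 -0.0 -0.0 -0.38 0;
0.66 -0.02 -0.03 -0.0 -0.0 -0.38 0;
0.66 0.01 -0.03 -0.0 -0.0 -0.38 0;
0.66 0.04 -0.03 -0.0 -0.0 -0.38 0;
0.65 0.07 -0.03 -0.0 -0.0 -0.38 0;
0.65 0.1 -0.03 -0.0 -0.0 -0.38 0;
0.65 0.13 -0.03 -0.0 -0.0 -0.38 0;
0.64 0.16 -0.03 -0.0 -0.0 -0.38 0;
0.63 0.18 -0.03 -0.0 -0.0 -0.38 0;
0.62 0.21 -0.03 -0.0 -0.0 -0.38 0;
0.61 0.24 -0.03 -0.0 -0.0 -0.38 0;
0.6 0.27 -0.03 -0.0 -0.0 -0.38 0;
0.59 0.29 -0.03 -0.0 -0.0 -0.38 0;
```

```bash
python3 -m inch '0.65 -0.08 -0.05 0 0 -0.38 0;0.65 -0.05 -0.05 0 0 -0.38 0;0.65 -0.02 -0.05 0 0 -0.38 0;0.65 0 -0.05 0 0 -0.38 0;0.65 0.04 -0.05 0 0 -0.38 0;0.65 0.07 -0.05 0 0 -0.38 0;0.65 0.1 0 0 0 -0.38 0;0.65 0.13 0 0 0 -0.38 0'
python3 -m inch '0.65 0.16 0 0 0 -0.38 0;0.65 0.18 0 0 0 -0.38 0;0.62 0.2 0 0 0 -0.38 0;0.6 0.24 0 0 0 -0.38 0;0.6 0.27 0 0 0 -0.38 0;0.6 0.3 0 0 0 -0.38 0'
python3 - <<'E'
from h import *
st(); a=snap('scene','s1'); b=snap('side','d1'); w=snap('wrist','w1')
cv2.imwrite('pics/b1.png',cv2.resize(np.hstack([a,b]),(800,300)))
rec('scene',['drybox','handle','flask','timer']); rec('side',['handle','flask'])
plan([.70,-.31,.25],76.15,8,0)
E
```

```text
t: 1.6
ee_pos: [0.3519, -0.556, 0.2435]
tool_rot: [180.0, 0.0, 34.8]
wrist_force: [0.6, -0.1, 0.0]
finger_gap: -0.002
finger_force: 0.0
t: 2.35
ee_pos: [0.5005, -0.4981, 0.2433]
tool_rot: [180.0, 0.0, 50.6]
wrist_force: [-0.3, -0.1, 0.3]
finger_gap: 0.001
finger_force: 0.0
t 2.35 ee [ 0.5005 -0.4981  0.2433] rot [180.     0.    50.58] F [-0.3 -0.1  0.3] gap 0.001 ff 0.0 j [-49.2  13.6  86.   -0.   80.4  -9.8]
scene drybox 0.73 [ 0.5007 -0.2814  0.0731]
scene flask 0.66 [ 0.572  -0.0485  0.0445]
scene timer 0.42 [ 0.5154 -0.3636  0.0135]
side handle 0.64 [ 0.586  -0.2396  0.1541]
side flask 0.58 [ 0.5827 -0.238   0.1522]
0.86 0.11 -0.02 -0.0 0.0 -0.47 0;
0.85 0.16 -0.02 -0.0 0.0 -0.47 0;
0.84 0.2 -0.02 -0.0 0.0 -0.47 0;
0.83 0.25 -0.02 -0.0 0.0 -0.47 0;
0.81 0.3 -0.02 -0.0 0.0 -0.47 0;
0.79 0.34 -0.02 -0.0 0.0 -0.47 0;
0.77 0.39 -0.02 -0.0 0.0 -0.47 0;
0.75 0.43 -0.02 -0.0 0.0 -0.47 0;
```

View pics/b1.png

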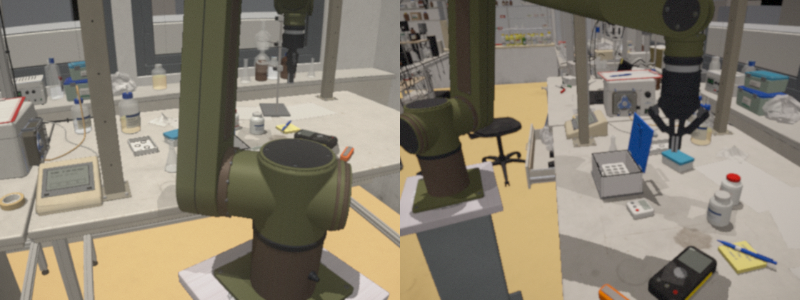

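The side view shows the gripper at (675,125), right of the box, with the path behind the lid free. The lid is still open at (640,140).

```bash
python3 -m inch '0.86 0.11 0 0 0 -0.47 0;0.85 0.16 0 0 0 -0.47 0;0.84 0.2 0 0 0 -0.47 0;0.83 0.25 0 0 0 -0.47 0;0.8 0.3 0 0 0 -0.47 0;0.8 0.34 0 0 0 -0.47 0;0.77 0.39 0 0 0 -0.47 0;0.75 0.43 0 0 0 -0.47 0'
python3 - <<'E'
from h import *
st(); plan(list(bw(.175,0))+[.235],76.15,4,0)
E
```

```text
t: 3.8
ee_pos: [0.701, -0.3091, 0.2435]
tool_rot: [180.0, 0.0, 76.3]
wrist_force: [0.2, 0.2, -0.0]
finger_gap: 0.001
finger_force: 0.0
t 3.8 ee [ 0.701  -0.3091  0.2435] rot [1.7999e+02 1.0000e-02 7.6340e+01] F [ 0.2  0.2 -0. ] gap 0.001 ff 0.0 j [-27.8  21.1  76.8  -0.   82.1 -14.1]
0.41 -0.18 0.05 0.0 0.0 0.01 0;
0.41 -0.18 0.05 0.0 0.0 0.01 0;
0.41 -0.18 0.05 0.0 0.0 0.01 0;
0.41 -0.18 0.05 0.0 0.0 0.01 0;
```

```bash
python3 -m inch '0.41 -0.18 0 0 0 0 0;0.41 -0.18 0 0 0 0 0;0.41 -0.18 0 0 0 0 0;0.41 -0.18 0 0 0 0 0;0 0 0.7 0 0 0 0;0 0 0.7 0 0 0 0;0 0 0.7 0 0 0 0;0 0 0 0 0 0 0'
python3 - <<'E'
from h import *
st(); a=snap('side','d2')
cv2.imwrite('pics/d2c.png',cv2.resize(a[50:290,260:500],(600,600),interpolation=cv2.INTER_CUBIC))
E
```

```text
t: 4.8
ee_pos: [0.6861, -0.2376, 0.156]
tool_rot: [-179.7, -0.1, 76.3]
wrist_force: [-0.1, 0.4, -0.5]
finger_gap: -0.0
finger_force: 0.0
t 4.8 ee [ 0.6861 -0.2376  0.156 ] rot [-1.7966e+02 -5.0000e-02  7.6270e+01] F [-0.1  0.4 -0.5] gap -0.0 ff 0.0 j [-23.3  19.5  87.3  -0.   73.5  -9.6]
```

View pics/d2c.png

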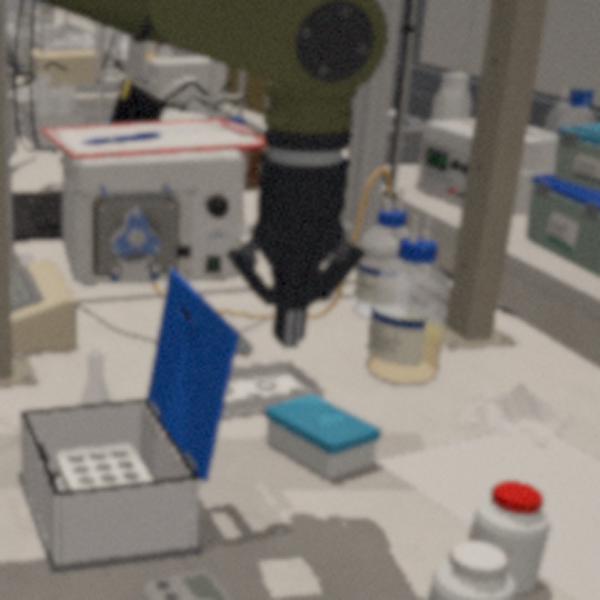

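The lid stands open at about (190,370); the fingers are shut behind it at (290,335). I'll raise them a little and push the bar forward.

```bash
python3 -m inch '0 0 -0.3 0 0 0 0;0 -0.3 0 0 0 0 0;0 -0.3 0 0 0 0 0;0 -0.3 0 0 0 0 0;0 -0.3 0 0 0 0 0;0 -0.3 0 0 0 0 0;0 -0.3 0 0 0 0 0;0 -0.3 0 0 0 0 0'
python3 -m inch '0 -0.3 0 0 0 0 0;0 0 0 0 0 0 0;0 0 0 0 0 0 0'
python3 - <<'E'
from h import *
st(); a=snap('side','d3')
cv2.imwrite('pics/d3c.png',cv2.resize(a[50:290,260:500],(600,600),interpolation=cv2.INTER_CUBIC)); rec('side',['handle','lid'])
E
```

```text
t: 5.85
ee_pos: [0.6137, -0.2209, 0.1827]
tool_rot: [178.6, 0.1, 76.3]
wrist_force: [7.8, -0.0, 27.7]
finger_gap: 0.001
finger_force: 10.2
t: 6.22
ee_pos: [0.5943, -0.2157, 0.1713]
tool_rot: [-180.0, 0.0, 76.3]
wrist_force: [-0.9, -0.6, -0.0]
finger_gap: 0.001
finger_force: 0.0
t 6.22 ee [ 0.5943 -0.2157  0.1713] rot [-179.98    0.     76.28] F [-0.9 -0.6 -0. ] gap 0.001 ff 0.0 j [-24.8   7.4 100.1  -0.   72.5 -11.1]
side handle 0.76 [ 0.5476 -0.2423  0.1795]
side lid 0.95 [ 0.5504 -0.2433  0.1787]
```

View pics/d3c.png

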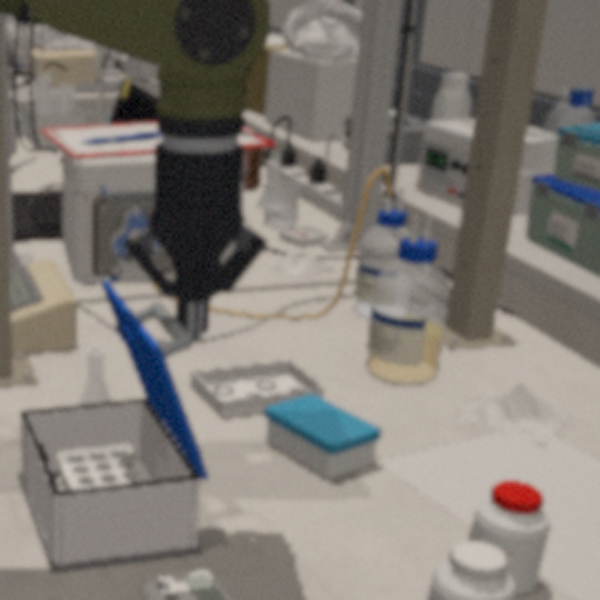

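The lid at (150,380) has passed the tipping point and is moving ahead of the finger. I'll back up and let it fall.

```bash
python3 -m inch '0 0 -1 0 0 0 0;0 0 -1 0 0 0 40;0 0 0 0 0 0 40;0 0 0 0 0 0 40;0 0 0 0 0 0 40;0 0 0 0 0 0 40;0 0 0 0 0 0 40;0 0 0 0 0 0 40'
python3 -m inch '0 0 0 0 0 0 40;0 0 0 0 0 0 40;0 0 0 0 0 0 40;0 0 0 0 0 0 40;0 0 0 0 0 0 40;0 0 0 0 0 0 40;0 0 0 0 0 0 40;0 0 0 0 0 0 40'
python3 - <<'E'
from h import *
st(); a=snap('side','d4'); rec('side',['handle','lid'])
cv2.imwrite('pics/d4c.png',cv2.resize(a[140:320,210:390],(600,600),interpolation=cv2.INTER_CUBIC)); snap('wrist','w4'); rec('wrist',['handle','lid'])
E
```

```text
t: 7.38
ee_pos: [0.5949, -0.2159, 0.2511]
tool_rot: [-180.0, -0.0, 76.3]
wrist_force: [-0.6, -0.5, -0.2]
finger_gap: 0.472
finger_force: 0.0
t: 8.38
ee_pos: [0.5949, -0.216, 0.2513]
tool_rot: [-180.0, -0.0, 76.3]
wrist_force: [0.9, -0.1, 0.0]
finger_gap: 0.467
finger_force: 0.0
t 8.38 ee [ 0.5949 -0.216   0.2513] rot [-180.     -0.     76.28] F [ 0.9 -0.1  0. ] gap 0.467 ff 0.0 j [-24.8   4.3  95.6   0.   80.1 -11.1]
side handle 0.76 [ 0.5042 -0.2224  0.0928]
side lid 0.61 [ 0.5036 -0.2245  0.0904]
wrist handle 0.66 [ 0.5131 -0.1896  0.0864]
wrist handle 0.16 [ 0.5165 -0.3718  0.0145]
wrist lid 0.63 [ 0.5152 -0.1857  0.0906]
```

View pics/d4c.png

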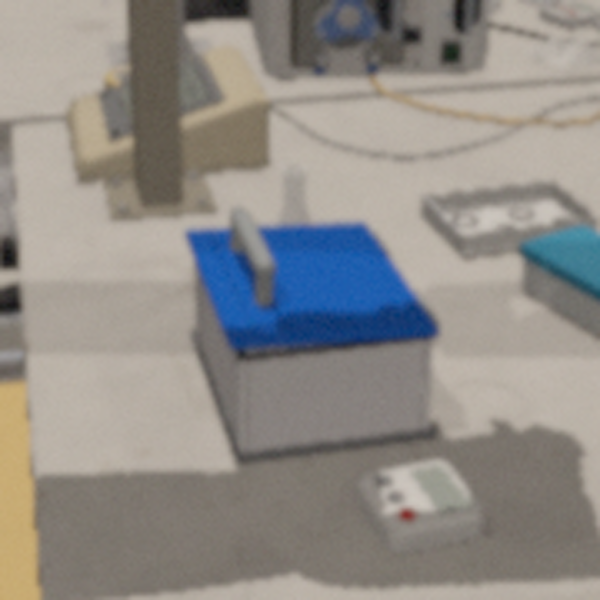

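The lid lies on the box with the handle bar from about (238,215) to (265,268) in the crop. I'll check the prediction and plan a hover over it.

Run:
```python
from h import *
P=np.array([np.r_[bw(-.038,y),.118] for y in(.049,0,-.049)])
print(P,(proj('side',P)-[210,140])*600/180)
plan([P[1,0],P[1,1],.20],76.15,6,50)
```

```text
[[ 0.49383448 -0.13932817  0.118     ]
 [ 0.48210482 -0.18690353  0.118     ]
 [ 0.47037516 -0.23447889  0.118     ]] [[239.50768024 208.78826545]
 [253.26038836 237.21037849]
 [268.35893711 268.41709596]]
0.01 -0.49 0.21 0.0 -0.0 0.0 50;
0.01 -0.49 0.21 0.0 -0.0 0.0 50;
0.01 -0.49 0.21 0.0 -0.0 0.0 50;
0.01 -0.49 0.21 0.0 -0.0 0.0 50;
0.01 -0.49 0.21 0.0 -0.0 0.0 50;
0.01 -0.49 0.21 0.0 -0.0 0.0 50;
```

The prediction matches the picture. Hover and check with the wrist camera.

```bash
python3 -m inch '0 -0.49 0.21 0 0 0 50;0 -0.49 0.21 0 0 0 50;0 -0.49 0.21 0 0 0 50;0 -0.49 0.21 0 0 0 50;0 -0.49 0.21 0 0 0 50;0 -0.49 0.21 0 0 0 50;0 0 0 0 0 0 50'
python3 - <<'E'
from h import *
o=st(); a=snap('wrist','w5'); m=masks_of('wrist','handle')
P=np.array([np.r_[bw(-.038,y),.118] for y in(.049,0,-.049)]); q=proj('wrist',P); print(q)
for p in q: cv2.circle(a,tuple(int(v) for v in p),4,(0,0,255),-1)
cv2.imwrite('pics/w5o.png',a)
plan([.4821,-.1869,.101],76.15,8,50)
E
```

```text
t: 9.55
ee_pos: [0.4797, -0.1877, 0.2002]
tool_rot: [-179.9, -0.0, 76.3]
wrist_force: [-0.1, -0.1, 0.1]
finger_gap: 0.589
finger_force: 0.0
t 9.55 ee [ 0.4797 -0.1877  0.2002] rot [-1.7994e+02 -2.0000e-02  7.6270e+01] F [-0.1 -0.1  0.1] gap 0.589 ff 0.0 j [-27.3  -8.9 113.4   0.   75.6 -13.6]
[[279.19206958 145.78356895]
 [279.21056601 208.21685911]
 [279.23112234 263.91976804]]
0.0 0.0 0.31 0.0 0.0 0.0 50;
0.0 0.0 0.31 0.0 0.0 0.0 50;
0.0 0.0 0.31 0.0 0.0 0.0 50;
0.0 0.0 0.31 0.0 0.0 0.0 50;
0.0 0.0 0.31 0.0 0.0 0.0 50;
0.0 0.0 0.31 0.0 0.0 0.0 50;
0.0 0.0 0.31 0.0 0.0 0.0 50;
0.0 0.0 0.31 0.0 0.0 0.0 50;
```

View pics/w5o.png

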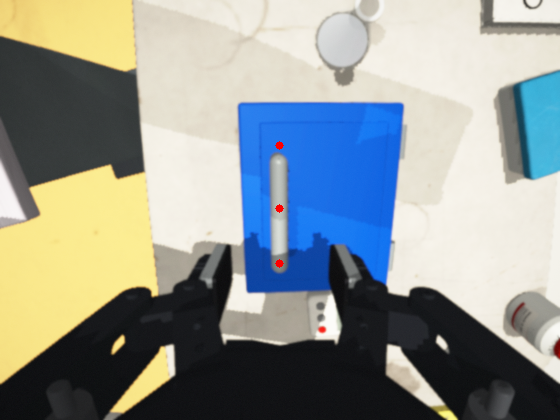

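The bar runs from (279,155) to (279,272), centred between the fingers and just short of the prediction lengthways. I'll descend and grip.

```bash
python3 -m inch '-0.06 0 0.4 0 0 0 50;-0.06 0 0.4 0 0 0 50;0 0 0.4 0 0 0 50;0 0 0.4 0 0 0 50;0 0 0.3 0 0 0 50;0 0 0.3 0 0 0 50;0 0 0.25 0 0 0 50;0 0 0 0 0 0 50'
python3 -m inch '0 0 0 0 0 0 0;0 0 0 0 0 0 0;0 0 0 0 0 0 0;0 0 0 0 0 0 0;0 0 0 0 0 0 0'
python3 - <<'E'
from h import *
st()
E
```

```text
t: 10.65
ee_pos: [0.479, -0.1924, 0.102]
tool_rot: [-179.9, -0.0, 76.3]
wrist_force: [-0.0, -0.2, -0.5]
finger_gap: 0.586
finger_force: 0.0
t: 11.28
ee_pos: [0.4773, -0.1923, 0.1036]
tool_rot: [-179.6, 0.0, 76.3]
wrist_force: [-10.7, 2.1, 9.8]
finger_gap: 0.138
finger_force: 58.4
t 11.28 ee [ 0.4773 -0.1923  0.1036] rot [-1.7962e+02  1.0000e-02  7.6330e+01] F [-10.7   2.1   9.8] gap 0.138 ff 58.44314396381378 j [-2.79e+01 -3.20e+00  1.18e+02 -1.00e-01  6.56e+01 -1.41e+01]
```

Gripped (opening about 12 mm on the bar). Now relieve the side load and press down.

```bash
python3 -m inch '0 -0.05 0 0 0 0 0;0 0 0.04 0 0 0 0;0 0 0.04 0 0 0 0;0 0 0 0 0 0 0'; python3 -m inch '0 0 0.05 0 0 0 0;0 0 0.05 0 0 0 0;0 0 0 0 0 0 0'
```

```text
t: 11.78
ee_pos: [0.4766, -0.1921, 0.1015]
tool_rot: [-179.8, 0.0, 76.3]
wrist_force: [-10.6, 1.7, 8.4]
finger_gap: 0.136
finger_force: 59.2
t: 12.15
ee_pos: [0.4754, -0.1918, 0.0975]
tool_rot: [-179.6, 0.0, 76.3]
wrist_force: [-17.3, 5.0, 17.6]
finger_gap: 0.135
finger_force: 60.3
```

```bash
python3 -m inch '0 -0.08 0.03 0 0 0 0;0 -0.02 0.05 0 0 0 0;0 0 0.05 0 0 0 0;0 0 0 0 0 0 0;0 0 0 0 0 0 0;0 0 0 0 0 0 0'
python3 - <<'E'
from h import *
st(); a=snap('side','d6'); rec('side',['handle','lid'])
cv2.imwrite('pics/d6c.png',cv2.resize(a[160:300,250:390],(600,600),interpolation=cv2.INTER_CUBIC))
E
```

```text
t: 12.9
ee_pos: [0.4754, -0.1919, 0.0974]
tool_rot: [179.9, 0.0, 76.3]
wrist_force: [-15.8, 8.4, 32.8]
finger_gap: 0.138
finger_force: 62.0
t 12.9 ee [ 0.4754 -0.1919  0.0974] rot [1.7987e+02 2.0000e-02 7.6320e+01] F [-15.8   8.4  32.8] gap 0.138 ff 61.98307156562805 j [-28.   -3.3 118.8   0.   64.4 -14.3]
side handle 0.8 [ 0.5047 -0.228   0.0918]
side lid 0.72 [ 0.5091 -0.2335  0.0847]
```

View pics/d6c.png

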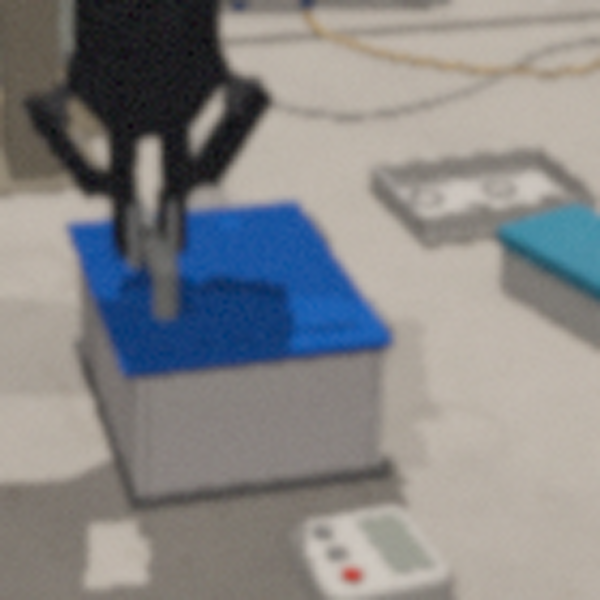

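The lid is flush on the rim with no gap visible (edge at (130,370)–(390,340)), 33 N down and no further travel, so it is home. Now pull slowly.

```bash
python3 -m inch '0 0 -0.06 0 0 0 0;0 0 -0.06 0 0 0 0;0 0.03 -0.05 0 0 0 0;0 0 0 0 0 0 0'; python3 -m inch '0 0.02 -0.05 0 0 0 0;0 0.02 -0.05 0 0 0 0;0 0 0 0 0 0 0'; python3 -m inch '0 0.02 -0.05 0 0 0 0;0 0.02 -0.05 0 0 0 0;0 0 0 0 0 0 0'
```

```text
t: 13.55
ee_pos: [0.4753, -0.1918, 0.0977]
tool_rot: [179.9, 0.0, 76.3]
wrist_force: [-2.0, 1.9, 3.6]
finger_gap: 0.137
finger_force: 59.1
t: 13.92
ee_pos: [0.4753, -0.1918, 0.0982]
tool_rot: [-179.9, 0.0, 76.3]
wrist_force: [5.1, -4.5, -14.2]
finger_gap: 0.142
finger_force: 58.9
t: 14.3
ee_pos: [0.4776, -0.1923, 0.1047]
tool_rot: [-179.9, -0.0, 76.3]
wrist_force: [2.8, -2.9, -6.1]
finger_gap: 0.139
finger_force: 60.0
```

It broke free without a jump. Raise about 9 mm more.

```bash
python3 -m inch '0 0.02 -0.05 0 0 0 0;0 0.02 -0.05 0 0 0 0;0 0.02 -0.05 0 0 0 0;0 0.02 -0.05 0 0 0 0;0 0 0 0 0 0 0;0 0 0 0 0 0 0;0 0 0 0 0 0 0;0 0 0 0 0 0 0'
python3 - <<'E'
from h import *
st(); a=snap('side','d7'); rec('side',['handle','lid','timer']); rec('scene',['flask'])
cv2.imwrite('pics/d7c.png',cv2.resize(a[160:300,250:390],(600,600),interpolation=cv2.INTER_CUBIC))
for q in (.05,.1,.15,.2,.25):
    print(q,(proj('side',[np.r_[bw(.065-.136*np.cos(q),y),.077+.136*np.sin(q)] for y in(-.088,.088)])-[250,160])*600/140)
E
```

```text
t: 15.3
ee_pos: [0.4813, -0.1932, 0.1135]
tool_rot: [180.0, 0.0, 76.3]
wrist_force: [3.0, -3.9, -5.3]
finger_gap: 0.137
finger_force: 59.2
t 15.3 ee [ 0.4813 -0.1932  0.1135] rot [179.97   0.    76.28] F [ 3.  -3.9 -5.3] gap 0.137 ff 59.24427509307861 j [-27.8  -3.6 117.3   0.   66.2 -14.1]
side handle 0.64 [ 0.5026 -0.2315  0.0969]
side lid 0.72 [ 0.5048 -0.2347  0.0968]
side timer 0.81 [ 0.5026 -0.3797  0.0159]
scene flask 0.66 [ 0.572  -0.0485  0.0445]
0.05 [[125.23844157 362.66498417]
 [ 68.9061088  215.08732512]]
0.1 [[126.03974634 350.50136291]
 [ 69.43159917 204.38778386]]
0.15 [[127.52772101 338.2473076 ]
 [ 70.54024678 193.63074995]]
0.2 [[129.70478943 325.93588181]
 [ 72.2336609  182.84506923]]
0.25 [[132.57126901 313.60093857]
 [ 74.51171665 172.06011777]]
```

View pics/d7c.png

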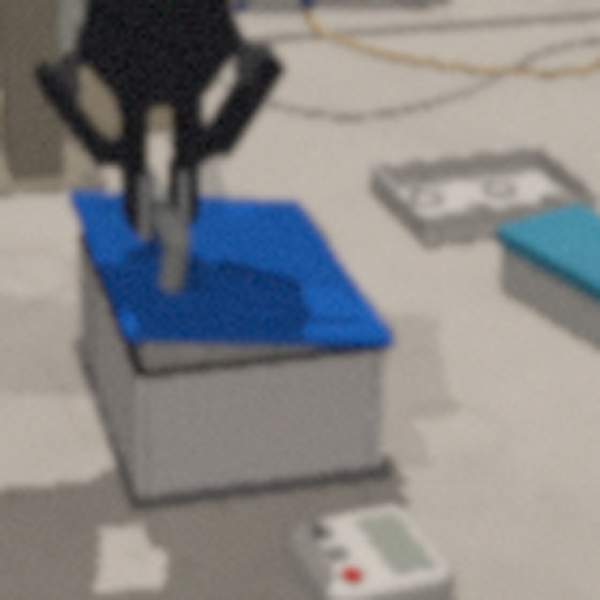

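The lid's front corner at (130,340) matches 0.15 rad, as does the 16 mm rise of the tool. The gripper is holding, and the flask and timer haven't moved.

```bash
python3 -c "
from h import *
st(); print(finish_job())"
```

```text
t 15.55 ee [ 0.4812 -0.1932  0.1134] rot [179.98   0.    76.28] F [ 2.8 -3.1 -6.1] gap 0.14 ff 59.246819615364075 j [-27.8  -3.6 117.4   0.   66.2 -14.1]
the job is handed in; nothing more can be done
None
```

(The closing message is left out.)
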